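Index the vial carriage under the sampling needle and hold the pin home

TASK

The vial under the sampling needle is finished: pull up the spring-loaded knob of the lock pin on the vial carriage, slide the carriage along its rail until the other vial stands straight under the needle, and let the pin drop fully home in that hole. Keep the vials and plugs in their nests and leave everything else on the bench where it is. Finish while still holding the knob between the fingers with the pin fully down, so that the carriage stays locked while the needle works; do not let go.

Things in the scene. Friction and masses are not known exactly. Their poses are not given: they have to be found in the camera images.
- stand: the indexing stand, fixed to the bench: grey base plate 180 x 200 mm with two steel guide rods on which the vial carriage slides. Origin on the bench surface, z up; y runs along the rail, the way the carriage slides; x points from the knob side, nearest the robot, to the needle post at the back (post at x = 93 mm, y = 0; post and head up to 142 mm high, nothing of them in front of x = 30 mm)
- rail_mid (a point): middle hole of the index strip, a steel bar 22 mm wide fixed to the stand along y: on its top face, 24 mm above the bench, at the stand's x = -50 mm, y = 0. The strip has five 8 mm lock holes 25 mm apart, at y = -50, -25, 0, 25 and 50 mm
- needle_tip (a point): tip of the sampling needle, which points straight down, fixed on the stand at x = 40 mm, y = 0, 103 mm above the bench, 5 mm above the vial caps
- carriage: aluminium vial carriage, 0.5 to 1 kg, sliding along the stand's y by 55 mm either way with 1.5 N of friction; locked (1 mm or so of give) while the pin is in a hole. Its origin and axes agree with the stand's at the start, in the middle hole. A grey block on it, top 72 mm above the bench, has five nests in a row along y at x = 40 mm, 25 mm apart like the lock holes, one nest per hole
- knob: round black ribbed knob of the lock plunger, 25 mm across, 26 mm tall, upright on the carriage's front tongue at the carriage's x = -50 mm, y = 0; grip its sides from above. Origin at the centre of its underside, 64 mm above the bench with the pin home; below it 3 mm of gap, then a barrel and nut up to 24 mm across on the tongue (top 48 mm). Pushed sideways it takes the carriage along
- plunger (a joint): height of the lock pin and knob above fully home, in m: 0 = home in a hole, 0.009 and more = pin clear of the strip, about 0.009 when the pin rests on the strip between holes, 0.013 = end of travel. A spring presses it down with 5 N at 0, 9 N at 0.013; the round-nosed pin drops in by itself over a hole (about 0.5 mm of play each side)
- vial_next: capped vial, 12.4 mm across and 46 mm tall, still to be sampled, in one of the four outer nests (drawn anew each time); a twin of vial_done, told apart by not being under the needle at the start. Origin at the centre of its underside, 52 mm above the bench; its cap reaches 98 mm, well above the plugs (82 mm). Loose in a nest 20 mm deep with 0.5 mm of play
- vial_done: the finished vial, same size and look, in the middle nest, under the needle at the start; origin as for vial_next
- plug_1: black nest plug (head 18 mm across and 5 mm high, with a small button, on a stem) that closes an unused nest; its top is about 82 mm above the bench. Origin at the foot of its stem, 54 mm above the bench
- plug_2: black nest plug (head 18 mm across and 5 mm high, with a small button, on a stem) that closes an unused nest; its top is about 82 mm above the bench. Origin at the foot of its stem, 54 mm above the bench
- plug_3: black nest plug (head 18 mm across and 5 mm high, with a small button, on a stem) that closes an unused nest; its top is about 82 mm above the bench. Origin at the foot of its stem, 54 mm above the bench
- petri_dish: bystander, to be left alone: round petri dish, 61 mm across and 15 mm high, behind the stand's right half; origin at the centre of its underside
- timer: bystander, to be left alone: small count-down timer 62 x 66 x 19 mm, behind the stand's left half; origin at the centre of its underside
- tweezers: bystander, to be left alone: steel tweezers 130 mm long, lying in front of the stand; origin at the centre of its underside
- casting_tray: bystander, to be left alone: flat gel casting tray 52 x 190 x 18 mm, on the bench's front edge before the gel tank; origin at the centre of its underside. The gel tank, a fixed box up to 0.1 m high with its lid folded open behind it, fills x = 0.42 to 0.70 m, y = 0 to 0.26 m, left of the stand
- bottle_100: bystander, to be left alone: 100 ml bottle with screw cap, 56 mm across and 104 mm tall, at the left; origin at the centre of its underside
- conical_flask: bystander, to be left alone: conical glass flask 64 mm across and 118 mm tall, at the left back; origin at the centre of its underside
- notebook: bystander, to be left alone: closed notebook 151 x 108 x 11 mm, at the left; origin at the centre of its underside. Left of it (y over 0.47 m) the bench is filled by a large black gel imager, taller than 0.4 m, its front and screen standing out to about x = 0.3 m: keep the gripper clear of it when leaving the start pose

How it is judged:
By the outcome, as a careful person would: the job done as asked, in the order asked, and still so for the second after the job is handed in, while the arm keeps its last pose, push and grip.
It also fails if it takes over 38 s, if anything falls off the work surface, if the arm or the gripper's body presses on something with over 40 N, if the wrist force passes 120 N, or if a joint passes its speed limit or range.

ROBOT

A 7-joint arm with a two-finger parallel gripper is mounted at the origin on a cart in front of the work surface, level with it; the furniture and walls round the work are solid. World frame = base frame: x ahead of the robot, y to its left, z up, the work surface at z = 0. Lengths are in m, angles in rad, forces in N, time in s.
With the tool pointing down it reaches from about 0.425 to 0.95 m from the base axis. Payload 16.7 kg.
Tool frame: the origin (TCP) lies between the finger pads, 19 mm behind the fingertips; this is the grasp point; z points along the fingers, y is the direction in which the jaws open and shut (so a half turn about z gives the same grasp; the last joint's range is limited). The gripper opens to 94 mm and grips with 3 to 60 N. Pads are 16 mm wide; open, the fingers measure 119 mm over their backs; the gripper's body (75 mm by 177 mm) begins 78 mm behind the grasp point.
Start: joints at [-1.258, 0.426, 0.074, 1.606, -0.034, 1.111, -0.067], TCP at [0.301, 0.604, 0.224] pointing down, gripper open.
Joint ranges: [-2.85, 2.85], [-0.5, 2.14], [-1.23, 1.37], [0.21, 2.46], [-1.02, 4.16], [0.16, 2.05], [-2.73, 2.73]. Speed limits (rad/s): [1.89, 1.89, 2.39, 2.39, 3.01, 3.01, 3.01].

INTERFACE

Orientations are given as a unit quaternion [x, y, z, w].
In Python, from plant import r, snapshot, calibration, finder gives the robot as it stands.
- The arm moves only by the shell command python3 -m pendant 'ROWS'. ROWS is JSON, a list of rows, each a list of 3 entries, a list of its own where there are three numbers: the finger opening in cm, from 0 to 9.4, then the shift along the tool's x, y, z in cm, then the turn about the tool's z in rad. A call has exactly 8 rows; each row shifts and turns the pose as measured when the row begins, along the tool's axes as they then stand; what a row does not reach is not made up. A row lasts 1/12 s, in which the tool goes at most 41.7 mm and 7.16 degrees, less where a joint would pass 70% of its speed; a pose out of reach is approached as far as the arm can. A call is refused whole if a number of a shift passes 4.17 or a number of a turn 0.125, either way. A call with a gripper value outside its range is refused whole. The fingers move at their own pace and stop on an object; the grip force is fixed at half the most. Time passes only in rows, so rows that do not move let the fingers close, or fill a call up. It gives the time, the measured TCP pose, the force and the opening at its end, in the units of the state.
- r.sense(): the state, without advancing time (a new reading comes with each control period).
- snapshot(name): name is "scene" or "top"; returns (picture, depth): 480x640x3 uint8, blue, green, red; 480x640 float32, m along the optical axis (not along the pixel's ray), 0 where there is no reading.
- calibration(name): a dict with "fx", "fy", "cx", "cy" (pixels), "cam_to_world" (4x4, takes a point from camera to world coordinates). Camera axes: x right, y down, z forward; pixel columns grow to the right and rows downward; lengths in m; the calibration is good to about 2 mm. A picture is of the moment at which its call begins. calibration takes no time and is no camera call.
- r.close_job(): hands the job in, once; it reports no verdict.
Trained networks look in the newest picture that a camera, given by its name, has taken for a name from the list of things; names that differ only in an ending like _2 or _b are one class to them, and where a whole thing is asked for, a point or a joint stands for the part that bears it (a point fixed in the world has none). Each returns a list of dicts, best first, with "conf" (0 to 1); they miss things now and then, are a little off and sometimes report something else, mostly with a low value. They report only what shows in the picture. A call takes as long as a camera call.
- finder.search_frame(target, camera): "box" ([left, top, right, bottom] in pixels, round what is visible of it).
The state is a dict: "clock": time; "qpos": joint angles; "joint_vel": joint speeds; "joint_efforts": joint torques, N m; "eef_pos": TCP position; "ee_rot": TCP orientation; "wrist_force": force on the tool from outside, world axes, zero at the start; "moment": the same for the moment, N m; "finger_gap": finger opening in m.
Only numpy, scipy, OpenCV 4.12 (cv2) and the standard library are available. Lean on these libraries where they do the work, as an engineer would, in place of code of your own. Each camera call takes 0.05 s, during which the arm holds its last target.

## Working session

There is one attempt and no reset: what is moved stays moved. The work goes in short steps, Python scripts to look and compute and a shell command to move; the robot and the scene stay as the last step left them, time stands still between calls to the robot, and variables do not carry over. Pictures are saved under pics/ and viewed, and the job is handed in when it is done.

```bash
ls; mkdir -p pics; python3 - <<'E'
from plant import r, snapshot, calibration, finder
import cv2, json
s=r.sense(); print(s)
for n in ("scene","top"):
    im,d=snapshot(n); cv2.imwrite(f"pics/{n}0.png",im)
    c=calibration(n); print(n,c)
    for t in ("stand","carriage","knob","vial_next","plug_1"):
        print(t,[(round(x["conf"],2),[round(v) for v in x["box"]]) for x in finder.search_frame(t,n)[:5]])
E
```

```text
pics
{'clock': 0.0, 'qpos': array([-1.2584685 ,  0.42675528,  0.0738696 ,  1.60661669, -0.03410814,
        1.11080828, -0.06710808]), 'joint_vel': array([-0.00036055, -0.00232344, -0.00139728, -0.00025191, -0.00109503,
        0.00092002, -0.00026038]), 'joint_efforts': array([ 7.52650594e-04, -9.35807633e+01,  3.66726011e+00, -4.54181278e+01,
       -4.86276392e-02,  2.01979402e-02,  1.46812213e-04]), 'eef_pos': array([0.30061596, 0.60388723, 0.22355636]), 'ee_rot': array([ 2.28896766e-01,  9.73450476e-01, -6.55761929e-04, -1.02609928e-04]), 'wrist_force': array([ 0.3349644 , -0.15069686, -0.43305335]), 'moment': array([-0.05501638,  0.00287638,  0.01862703]), 'finger_gap': 0.09428440889909565}
scene {'fx': 500.30042448937115, 'fy': 500.30042448937115, 'cx': 321.9030277093157, 'cy': 241.58968212876312, 'cam_to_world': array([[-0.76428718, -0.23872972,  0.59906029, -0.12715778],
       [-0.64439272,  0.31868187, -0.6951258 ,  0.81819479],
       [-0.02496247, -0.91730583, -0.39740016,  0.52221914],
       [ 0.        ,  0.        ,  0.        ,  1.        ]])}
stand [(0.67, [342, 187, 425, 266]), (0.53, [216, 333, 305, 393])]
carriage [(0.73, [341, 209, 404, 245])]
knob [(0.46, [386, 218, 395, 233])]
vial_next [(0.53, [373, 201, 377, 216])]
plug_1 []
top {'fx': 493.07337535269266, 'fy': 493.07337535269266, 'cx': 317.35361959182745, 'cy': 243.34267704800607, 'cam_to_world': array([[-2.28220050e-02, -9.85712410e-01,  1.66883793e-01,
         3.14445302e-01],
       [-9.99732420e-01,  2.31317969e-02, -8.74804474e-05,
         3.77013425e-02],
       [-3.77409143e-03, -1.66841134e-01, -9.85976568e-01,
         1.45475539e+00],
       [ 0.00000000e+00,  0.00000000e+00,  0.00000000e+00,
         1.00000000e+00]])}
stand [(0.57, [342, 213, 422, 286])]
carriage [(0.86, [362, 220, 411, 278])]
knob [(0.64, [378, 264, 383, 273])]
vial_next [(0.55, [407, 201, 428, 223])]
plug_1 [(0.37, [407, 199, 429, 226])]
```

```bash
python3 - <<'E'
import cv2,numpy as np
a=cv2.imread("pics/top0.png"); b=cv2.imread("pics/scene0.png")
cv2.imwrite("pics/topc.png",cv2.resize(a[190:310,320:460],None,fx=5,fy=5,interpolation=cv2.INTER_CUBIC))
cv2.imwrite("pics/scenec.png",cv2.resize(b[170:285,320:460],None,fx=5,fy=5,interpolation=cv2.INTER_CUBIC))
E
```

```text
(no output)
```

View pics/topc.png

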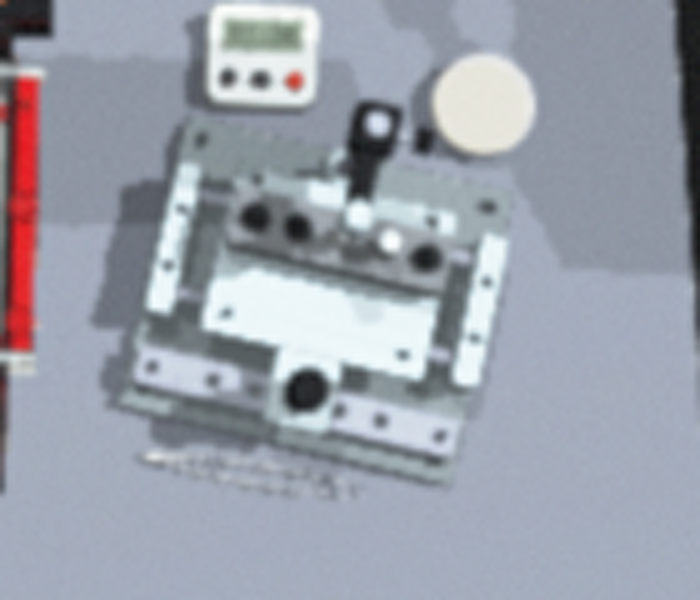

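View pics/scenec.png

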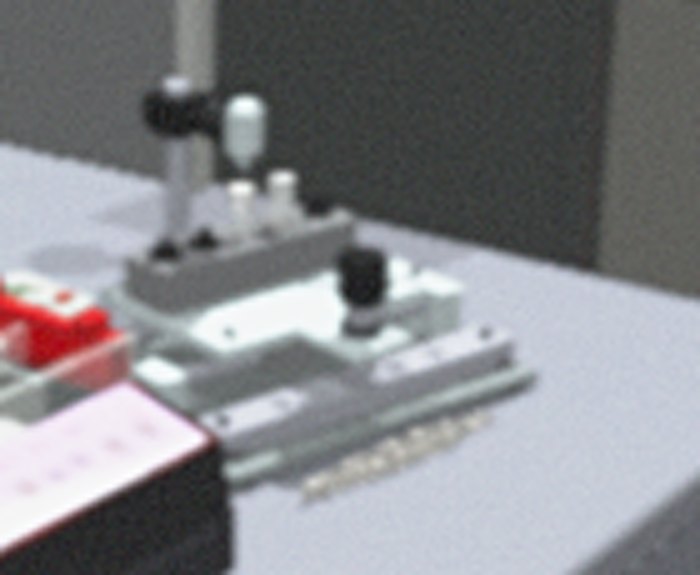

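View pics/top0.png

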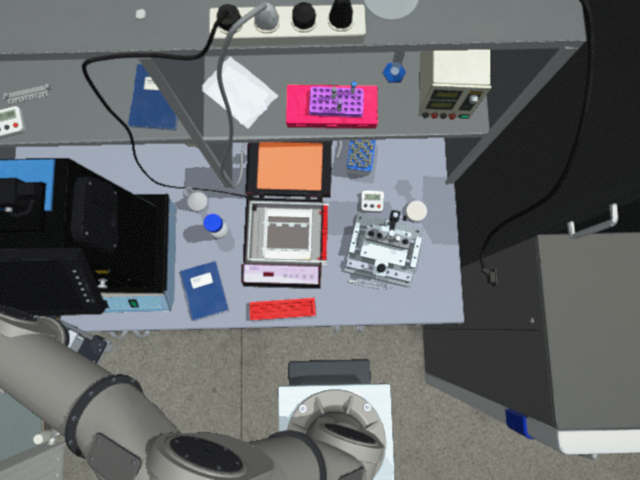

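View pics/scene0.png

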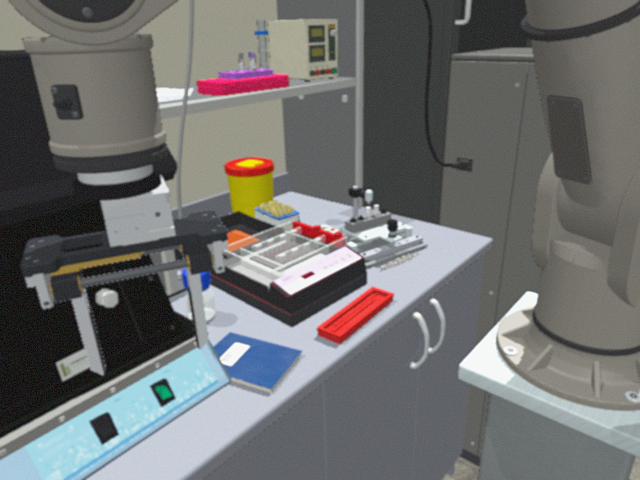

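The top view shows the stand yawed about −13.5°. In the crop, plugs sit at (256,217), (298,228) and (426,258). The needle and middle vial are near (350,225), and a second white cap is at (391,241). That puts vial_next one nest to the right, at stand y = −25 mm, so the carriage should move +25 mm in stand y. The scene view agrees: plug, plug, vial, vial, plug. Next I'll measure the geometry.

```bash
cat > h.py <<'E'
import numpy as np, cv2
from plant import r, snapshot, calibration, finder
def ray(cam,u,v):
    c=calibration(cam); T=c["cam_to_world"]
    return T[:3,3], T[:3,:3]@np.array([(u-c["cx"])/c["fx"],(v-c["cy"])/c["fy"],1.])
def atz(cam,u,v,z):
    o,d=ray(cam,u,v); return o+d*(z-o[2])/d[2]
def proj(cam,p):
    c=calibration(cam); T=np.linalg.inv(c["cam_to_world"]); q=T[:3,:3]@np.asarray(p)+T[:3,3]
    return np.array([c["fx"]*q[0]/q[2]+c["cx"], c["fy"]*q[1]/q[2]+c["cy"]])
E
python3 - <<'E'
from h import *
im=cv2.imread("pics/top0.png"); g=im.max(2)
# knob centroid
def cen(g,u0,v0,rad,thr):
    m=np.zeros(g.shape,bool); 
    vv,uu=np.mgrid[:480,:640]
    w=np.clip(thr-g.astype(float),0,None)*((uu-u0)**2+(vv-v0)**2<=rad**2)
    return (uu*w).sum()/w.sum(),(vv*w).sum()/w.sum()
f=lambda u,v:(320+(u-2)/5,190+(v-2)/5)
k=cen(g,*f(306,390),6,110); print("knob px",k, "world",atz("top",*k,0.088))
P=[]
for (u,v),y in (((152,367),None),((212,380),.05),((340,411),-.025),((380,420),-.05),((440,436),None)):
    c=cen(g,*f(u,v),2.5,150); w=atz("top",*c,.024); print(c,w[:2]); 
    if y is not None:P.append((y,w))
    elif u==152: a=w
    else: b=w
d=(a-b)[:2]; print("yaw deg",np.degrees(np.arctan2(-d[0],d[1])), "mid of screws",(a+b)[:2]/2,np.linalg.norm(d))
ys=np.array([p[0] for p in P]);W=np.array([p[1][:2] for p in P])
A=np.c_[np.ones(3),ys]; s=np.linalg.lstsq(A,W,rcond=None)[0]; print("mid hole",s[0],"yaw",np.degrees(np.arctan2(-s[1,0],s[1,1])),np.linalg.norm(s[1]))
# vials / plugs
for (u,v),z in (((256,217),.082),((298,228),.082),((391,241),.098),((426,258),.082)):
    print(atz("top",*f(u,v),z)[:2])
b=cv2.imread("pics/scene0.png"); gs=b.max(2)
print("scene knob box centre",386,395,218,233)
for p in ((*s[0],.064),(*s[0],.09)): print(proj("scene",p), proj("top",p))
E
```

```text
knob px (np.float64(380.55698287220025), np.float64(267.8158761528327)) world [ 0.47249921 -0.13691447  0.088     ]
(np.float64(350.0), np.float64(263.0)) [ 0.49612231 -0.0564801 ]
(np.float64(362.0188679245283), np.float64(265.60377358490564)) [ 0.48765007 -0.09129368]
(np.float64(387.2608695652174), np.float64(271.60869565217394)) [ 0.46834173 -0.16411469]
(np.float64(395.6290322580645), np.float64(273.7096774193548)) [ 0.46163786 -0.18816849]
(np.float64(407.38461538461536), np.float64(277.0)) [ 0.45125089 -0.22184351]
yaw deg -15.181662359140077 mid of screws [ 0.4736866  -0.13916181] 0.17134322986705858
mid hole [ 0.47470575 -0.13978182] yaw -14.988582773436928 1.0033934865685974
[ 0.57294747 -0.11444785]
[ 0.56605484 -0.13794628]
[ 0.55451647 -0.18751153]
[ 0.54713597 -0.20942862]
scene knob box centre 386 395 218 233
[391.76129331 229.73154488] [380.49573291 268.01692822]
[392.09269593 219.67115894] [381.639944   266.91930444]
```

```bash
python3 -m pendant '[[9.4,[0,-4,0],0],[9.4,[0,-4,0],0],[9.4,[0,-4,0],0],[9.4,[0,-4,0],0],[9.4,[-3.6,-1.6,0],0],[9.4,[-3.6,-1.6,0],0],[9.4,[-3.6,-1.6,0],0],[9.4,[-3.6,-1.6,0],0]]'
```

```text
clock: 1.27
eef_pos: [0.3234, 0.3352, 0.2216]
ee_rot: [0.222, 0.975, 0.001, -0.001]
wrist_force: [0.6, 0.7, -0.2]
finger_gap: 0.0944
```

```bash
python3 -m pendant '[[9.4,[-3.6,-1.8,0],0],[9.4,[-3.6,-1.8,0],0],[9.4,[-3.6,-1.8,0],0],[9.4,[-3.6,-1.8,0],0],[9.4,[-3.6,-1.8,0],0],[9.4,[-1.7,-3.6,0],0],[9.4,[-1.7,-3.6,0],0],[9.4,[-1.7,-3.6,0],0]]'
```

```text
clock: 1.93
eef_pos: [0.4536, 0.0449, 0.2232]
ee_rot: [0.221, 0.975, 0.004, 0.002]
wrist_force: [1.1, -0.0, 0.2]
finger_gap: 0.0938
```

```bash
python3 -m pendant '[[9.4,[-1.9,-3.0,0],0],[9.4,[-1.9,-3.0,0],0],[9.4,[-1.9,-3.0,0],0],[9.4,[-1.9,-3.0,0],0],[9.4,[-1.9,-3.0,0],0],[9.4,[0,0,0],-0.09],[9.4,[0,0,0],-0.095],[9.4,[0,0,0],0]]'
python3 - <<'E'
from h import *
from scipy.spatial.transform import Rotation as R
s=r.sense(); M=R.from_quat(s["ee_rot"]).as_matrix(); print(s["eef_pos"],M.round(3))
for n in ("top","scene"):
    im,d=snapshot(n); cv2.imwrite(f"pics/{n}1.png",im)
a=cv2.imread("pics/top1.png"); b=cv2.imread("pics/scene1.png")
cv2.imwrite("pics/c1.png",np.hstack([cv2.resize(a[180:310,320:450],(390,390)),cv2.resize(b[150:280,320:450],(390,390))]))
t=np.array([0.4735,-0.1385,0.15]); print("to go tool cm",(M.T@(t-s["eef_pos"])*100).round(2))
E
```

```text
clock: 2.6
eef_pos: [0.4726, -0.1509, 0.2246]
ee_rot: [0.133, 0.991, 0.004, 0.006]
wrist_force: [-0.6, 0.2, 0.1]
finger_gap: 0.0939
[ 0.4726461  -0.15086601  0.22462045] [[-0.965  0.264  0.012]
 [ 0.264  0.965  0.006]
 [-0.01   0.009 -1.   ]]
to go tool cm [0.32 1.14 7.47]
```

View pics/c1.png

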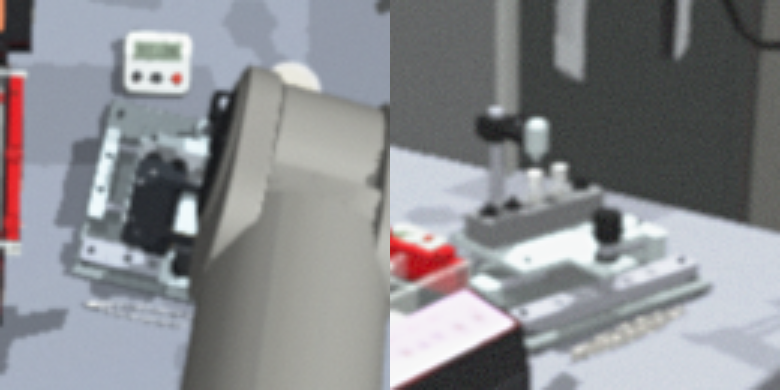

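The scene view shows the open fingers above the stand, with the knob at about (607,222) in the crop and nothing in the way below. The arm hides the top view. I'll centre the gripper and go down.

```bash
python3 -m pendant '[[9.4,[0.3,1.1,1.5],0],[9.4,[0,0,2],0],[9.4,[0,0,2],0],[9.4,[0,0,2],0],[9.4,[0,0,1.5],0],[9.4,[0,0,1],0],[9.4,[0,0,1],0],[9.4,[0,0,0],0]]'
python3 - <<'E'
from h import *
from scipy.spatial.transform import Rotation as R
s=r.sense(); M=R.from_quat(s["ee_rot"]).as_matrix(); print(s["eef_pos"],M.round(3),s["wrist_force"])
im,d=snapshot("scene"); cv2.imwrite("pics/s2.png",cv2.resize(im[150:280,320:450],(780,780))[:600])
t=np.array([0.4735,-0.1385,0.078]); print("to go tool cm",(M.T@(t-s["eef_pos"])*100).round(2))
E
```

```text
clock: 3.37
eef_pos: [0.4767, -0.1312, 0.1116]
ee_rot: [0.144, 0.99, 0.006, 0.008]
wrist_force: [-0.3, 0.3, -0.2]
finger_gap: 0.0939
[ 0.47665568 -0.13119243  0.11162614] [[-0.958  0.285  0.017]
 [ 0.285  0.959  0.01 ]
 [-0.014  0.014 -1.   ]] [-0.25965944  0.30014715 -0.24830536]
to go tool cm [ 0.14 -0.84  3.35]
```

View pics/s2.png

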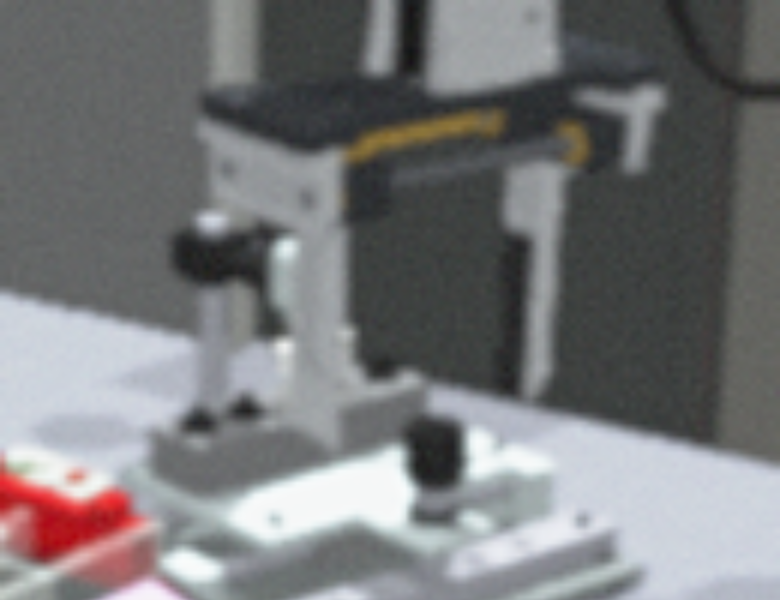

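```bash
python3 -m pendant '[[9.4,[0.1,-0.7,0],-0.025],[9.4,[0,0,0],0],[9.4,[0,0,0.8],0],[9.4,[0,0,0.8],0],[9.4,[0,0,0.8],0],[9.4,[0,0,0.5],0],[9.4,[0,0,0],0],[9.4,[0,0,0],0]]'
python3 - <<'E'
from h import *
from scipy.spatial.transform import Rotation as R
s=r.sense(); M=R.from_quat(s["ee_rot"]).as_matrix(); print(s["eef_pos"],M.round(3),s["wrist_force"])
im,d=snapshot("scene"); cv2.imwrite("pics/s3.png",cv2.resize(im[150:280,320:450],(780,780))[:600])
t=np.array([0.4735,-0.1385,0.078]); print("to go tool cm",(M.T@(t-s["eef_pos"])*100).round(2))
E
```

```text
clock: 4.08
eef_pos: [0.477, -0.1365, 0.0829]
ee_rot: [0.133, 0.991, 0.006, 0.01]
wrist_force: [0.4, -0.1, 0.7]
finger_gap: 0.0946
[ 0.4770304  -0.13651412  0.08292443] [[-0.964  0.264  0.022]
 [ 0.264  0.964  0.01 ]
 [-0.018  0.016 -1.   ]] [ 0.43686562 -0.12709862  0.71754155]
to go tool cm [ 0.3  -0.29  0.48]
```

View pics/s3.png

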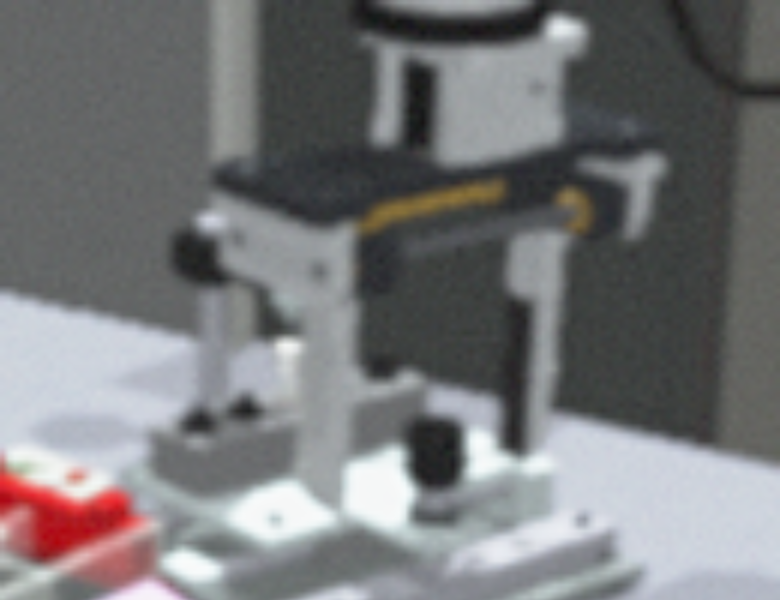

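```bash
python3 -m pendant '[[9.4,[0.3,-0.3,0.2],0],[9.4,[0,0,0],0],[8,[0,0,0.2],0],[6,[0,0,0],0],[4.5,[0,0,0],0],[3.4,[0,0,0],0],[3.0,[0,0,0],0],[2.8,[0,0,0],0]]'
python3 - <<'E'
from h import *
from scipy.spatial.transform import Rotation as R
s=r.sense(); M=R.from_quat(s["ee_rot"]).as_matrix(); print(s["eef_pos"],s["wrist_force"],s["finger_gap"])
im,d=snapshot("scene"); cv2.imwrite("pics/s4.png",cv2.resize(im[170:270,340:440],(800,800))[100:700])
t=np.array([0.4735,-0.1385,0.078]); print("to go tool cm",(M.T@(t-s["eef_pos"])*100).round(2))
E
```

```text
clock: 4.8
eef_pos: [0.4734, -0.1389, 0.0793]
ee_rot: [0.133, 0.991, 0.007, 0.011]
wrist_force: [-0.3, 0.5, -0.0]
finger_gap: 0.0577
[ 0.4734318  -0.13890184  0.07925213] [-0.32208246  0.47248618 -0.00793003] 0.05768550291331167
to go tool cm [0.01 0.04 0.13]
```

View pics/s4.png

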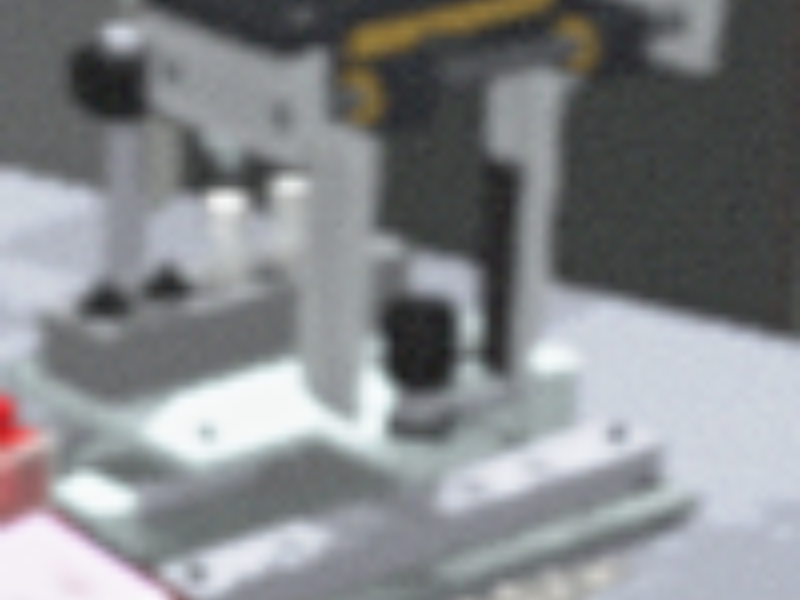

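The fingers are on either side of the knob, with tips at crop (335,410) and (500,375) and the knob at (420,345). They are still closing at 58 mm.

```bash
python3 -m pendant '[[2.8,[0,0,0],0],[2.8,[0,0,0],0],[2.8,[0,0,0],0],[2.8,[0,0,0],0],[2.8,[0,0,0],0],[2.8,[0,0,0],0],[2.8,[0,0,0],0],[2.8,[0,0,0],0]]'
python3 - <<'E'
from h import *
s=r.sense(); print(s["eef_pos"],s["wrist_force"],s["finger_gap"],s["moment"])
im,d=snapshot("scene"); cv2.imwrite("pics/s5.png",cv2.resize(im[170:270,340:440],(800,800))[100:700])
E
```

```text
clock: 5.52
eef_pos: [0.4736, -0.1388, 0.0794]
ee_rot: [0.133, 0.991, 0.007, 0.011]
wrist_force: [-0.0, -0.6, -0.8]
finger_gap: 0.0282
[ 0.4736275  -0.13883336  0.07937508] [-0.04083808 -0.58206127 -0.84944097] 0.028214658468352232 [0.03868467 0.02805878 0.0143943 ]
```

View pics/s5.png

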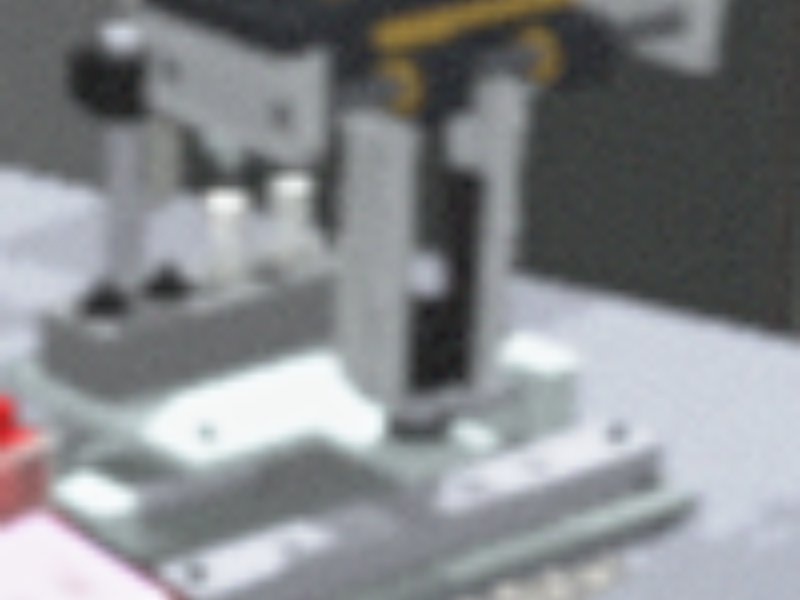

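The knob is between the pads with no contact force. Next I'll close on it.

```bash
python3 -m pendant '[[0,[0,0,0],0],[0,[0,0,0],0],[0,[0,0,0],0],[0,[0,0,0],0],[0,[0,0,0],0],[0,[0,0,0],0],[0,[0,0,0],0],[0,[0,0,0],0]]'
python3 - <<'E'
from h import *
s=r.sense(); print(s["eef_pos"],s["wrist_force"],s["finger_gap"],s["moment"])
E
```

```text
clock: 6.23
eef_pos: [0.4735, -0.1391, 0.0793]
ee_rot: [0.133, 0.991, 0.006, 0.011]
wrist_force: [0.7, -0.6, -0.8]
finger_gap: 0.0239
[ 0.47351567 -0.13906137  0.07933469] [ 0.70153775 -0.56720419 -0.77658266] 0.023942868039020977 [-0.10605832  0.10138181  0.06933755]
```

```bash
python3 -m pendant '[[0,[0,0,-0.3],0],[0,[0,0,-0.3],0],[0,[0,0,-0.3],0],[0,[0,0,-0.2],0],[0,[0,0,0],0],[0,[0,0,0],0],[0,[0,0,0],0],[0,[0,0,0],0]]'
python3 - <<'E'
from h import *
s=r.sense(); print(s["eef_pos"],s["wrist_force"],s["finger_gap"],s["moment"])
im,d=snapshot("scene"); cv2.imwrite("pics/s6.png",cv2.resize(im[170:270,340:440],(800,800))[100:700])
E
```

```text
clock: 6.9
eef_pos: [0.4735, -0.1391, 0.091]
ee_rot: [0.133, 0.991, 0.006, 0.011]
wrist_force: [3.0, -0.1, -9.0]
finger_gap: 0.0241
[ 0.47346055 -0.13905906  0.09104005] [ 2.97498387 -0.05615602 -9.01348536] 0.02406836351409104 [-0.21524522 -0.62637922 -0.04417201]
```

View pics/s6.png

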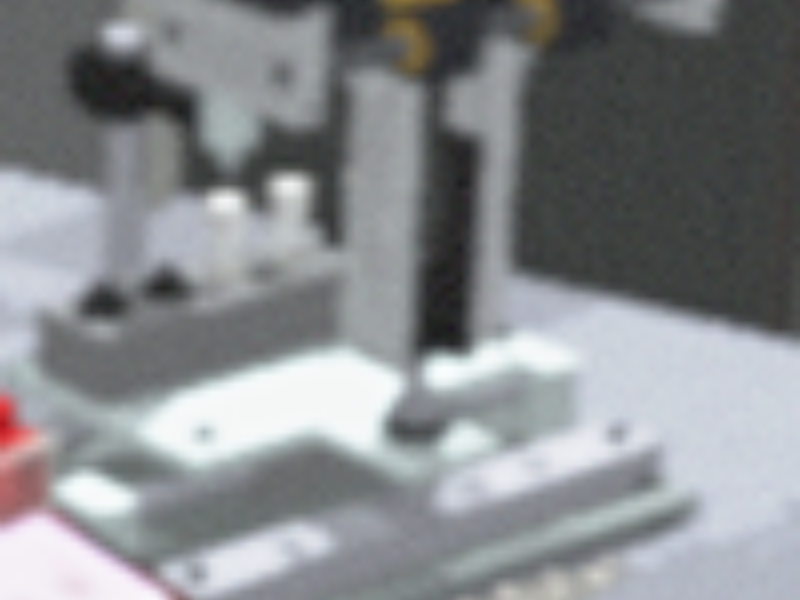

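The knob is up 11.7 mm at about 9 N, which matches the spring, and the shaft under it shows at crop (415,385). Now I'll slide +25 mm along tool y, which is stand y.

```bash
python3 -m pendant '[[0,[0,0.3,0],0],[0,[0,0.4,0.01],0],[0,[0,0.4,0.01],0],[0,[0,0.4,0.01],0],[0,[0,0.4,0.01],0],[0,[0,0.3,0],0],[0,[0,0,0],0],[0,[0,0,0],0]]'
python3 - <<'E'
from h import *
from scipy.spatial.transform import Rotation as R
s=r.sense(); M=R.from_quat(s["ee_rot"]).as_matrix(); print(s["eef_pos"],s["wrist_force"],s["finger_gap"],s["moment"])
p0=np.array([.4735,-.1391,.0793]); ya=np.radians(-15); y=np.array([-np.sin(ya),np.cos(ya),0]); d=s["eef_pos"]-p0
print("along",d@y*1000,"perp",d@[y[1],-y[0],0]*1000,"z",d[2]*1000, "yaw",np.degrees(np.arctan2(-M[0,1],M[1,1])))
t=p0+.025*y+[0,0,.0117]; print("to go tool cm",(M.T@(t-s["eef_pos"])*100).round(2))
E
```

```text
clock: 7.62
eef_pos: [0.4798, -0.1156, 0.0906]
ee_rot: [0.133, 0.991, 0.006, 0.011]
wrist_force: [3.5, -1.8, -8.4]
finger_gap: 0.0242
[ 0.47978326 -0.11555988  0.09058876] [ 3.48165908 -1.79400136 -8.43791007] 0.024213188611987742 [-0.53624658 -0.54811115 -0.0177467 ]
along 24.364233918798917 perp -0.02346573989044693 z 11.28875809350975 yaw -15.269947851655415
to go tool cm [-0.    0.06 -0.04]
```

```bash
python3 -m pendant '[[0,[0,0.06,0],0],[0,[0,0,0],0],[0,[0,0,0],0],[0,[0,0,0.2],0],[0,[0,0,0.2],0],[0,[0,0,0.2],0],[0,[0,0,0],0],[0,[0,0,0],0]]'
cat > m.py <<'E'
from h import *
from scipy.spatial.transform import Rotation as R
s=r.sense(); M=R.from_quat(s["ee_rot"]).as_matrix(); print(s["eef_pos"],s["wrist_force"].round(2),s["finger_gap"],s["moment"].round(2))
p0=np.array([.4735,-.1391,.0793]); ya=np.radians(-15); y=np.array([-np.sin(ya),np.cos(ya),0]); d=s["eef_pos"]-p0
print("along",d@y*1000,"perp",d@[y[1],-y[0],0]*1000,"z",d[2]*1000)
t=p0+.025*y; print("to go tool cm",(M.T@(t-s["eef_pos"])*100).round(2))
E
python3 m.py
```

```text
clock: 8.28
eef_pos: [0.48, -0.1149, 0.084]
ee_rot: [0.133, 0.991, 0.006, 0.011]
wrist_force: [2.8, -0.4, -6.3]
finger_gap: 0.0245
[ 0.47997468 -0.11490128  0.08398357] [ 2.82 -0.38 -6.28] 0.024510506916991543 [-0.11 -0.52 -0.03]
along 25.04993518014051 perp -0.009026143791592256 z 4.683565370317513
to go tool cm [ 0.01 -0.01  0.47]
```

The pin is going into the hole: 4.7 mm up, with the fingers carrying only the spring force. Lowering the rest.

```bash
python3 -m pendant '[[0,[0,0,0.15],0],[0,[0,0,0.15],0],[0,[0,0,0.15],0],[0,[0,0,0.05],0],[0,[0,0,0],0],[0,[0,0,0],0],[0,[0,0,0],0],[0,[0,0,0],0]]'
python3 m.py
```

```text
clock: 8.95
eef_pos: [0.48, -0.1149, 0.0794]
ee_rot: [0.133, 0.991, 0.007, 0.011]
wrist_force: [0.5, 0.6, -2.4]
finger_gap: 0.0243
[ 0.48001784 -0.1148979   0.07936402] [ 0.53  0.58 -2.41] 0.024316822754995797 [-0.18 -0.06 -0.02]
along 25.06437190452023 perp 0.03178954392015602 z 0.06401710586644016
to go tool cm [ 0.   -0.01  0.01]
```

```bash
python3 -m pendant '[[0,[0,0,0.04],0],[0,[0,0,0],0],[0,[0,0,0],0],[0,[0,0,0.02],0],[0,[0,0,0],0],[0,[0,0,0],0],[0,[0,0,0],0],[0,[0,0,0],0]]'
python3 m.py; python3 - <<'E'
from h import *
im,d=snapshot("scene"); cv2.imwrite("pics/s7.png",cv2.resize(im[170:270,340:440],(800,800))[100:700])
E
```

```text
clock: 9.62
eef_pos: [0.48, -0.1149, 0.0793]
ee_rot: [0.133, 0.991, 0.007, 0.011]
wrist_force: [-1.0, -0.6, 2.1]
finger_gap: 0.0239
[ 0.48003056 -0.11490853  0.07930529] [-0.99 -0.65  2.13] 0.02393512768429453 [-0.11  0.21 -0.02]
along 25.0574006005026 perp 0.046820575887646015 z 0.005286588896855071
to go tool cm [ 0.   -0.01  0.  ]
```

View pics/s7.png

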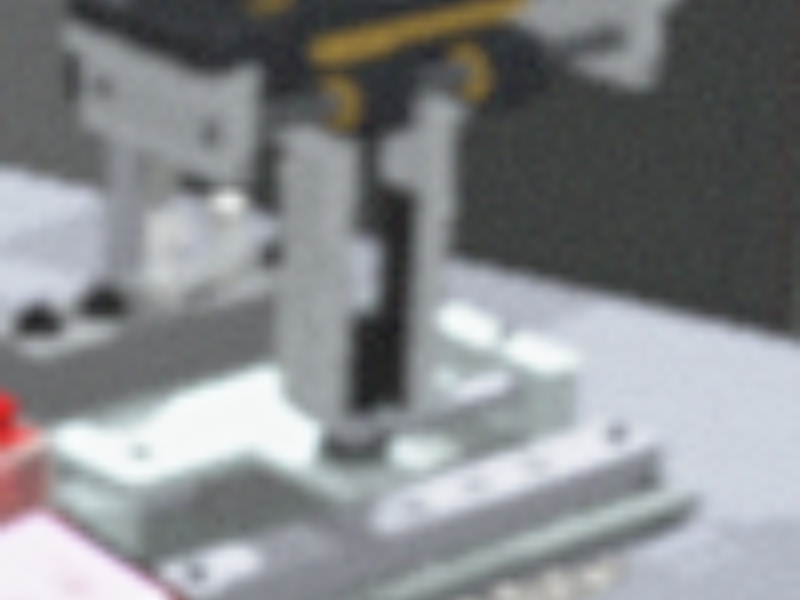

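The scene view shows a cap at crop (228,200), exactly where the finished vial's cap stood before. The two plugs have shifted left with the block, and the finished vial is beside them at (160,235). The knob is back at home height. One last top view, then I'll hand in.

```bash
python3 - <<'E'
from h import *
im,d=snapshot("top"); cv2.imwrite("pics/t8.png",cv2.resize(im[180:310,300:460],(780,634))[:600])
E
python3 m.py
```

```text
[ 0.4800774  -0.11491077  0.07934174] [-0.09 -2.35  1.5 ] 0.024356452087444077 [-0.12  0.25  0.01]
along 25.067361861855133 perp 0.09264556174528558 z 0.04174285043144488
to go tool cm [ 0.01 -0.01  0.  ]
```

View pics/t8.png

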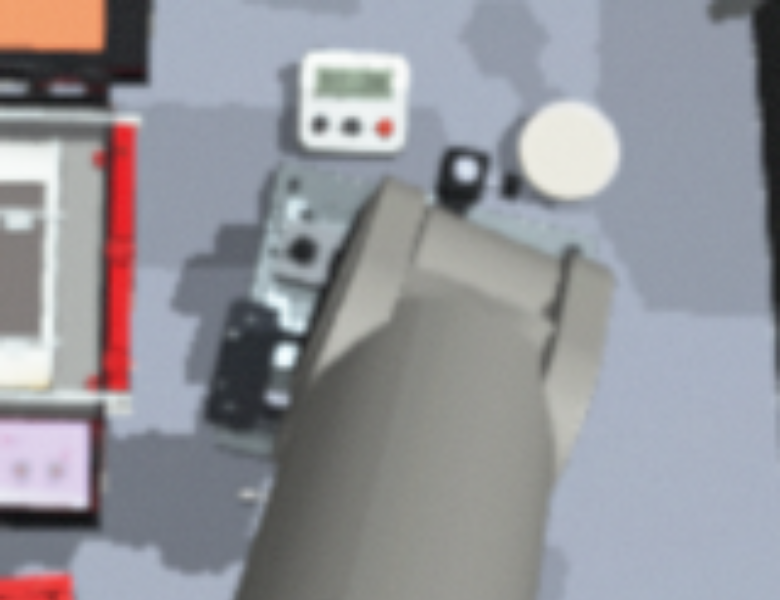

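The timer (355,105) and petri dish (568,150) are where they were. The leftmost plug has moved left with the block to (300,250). Handing in while still holding the knob.

```bash
python3 -c "
from plant import r
print(r.close_job()); s=r.sense(); print(s['clock'],s['eef_pos'],s['finger_gap'])"
```

```text
the job is handed in; nothing more can be done
None
the job is handed in; nothing more can be done
```

The other vial now stands under the needle with the pin down in its hole, and the gripper is still holding the knob. I handed the job in at about 9.7 s.

- **Move:** vial_next was in the nest at stand y = −25 mm. I gripped the knob with the jaws along the rail and lifted it 11.7 mm; the wrist read about 9 N, which fits the spring. I then slid the carriage +25 mm and lowered the pin.
- **Pin home:** the last readings put the carriage 25.07 mm along the rail. The knob was within 0.05 mm of its starting (home) height. The fingers were still closed on it at 24 mm, pressing down about 1.5–2 N.
- **Pictures:** in the scene view a vial cap stands where the finished vial's cap was. The visible vials and plugs are in their nests, and the timer and petri dish have not moved.
- **Not checked:** the arm hid the right-hand plug and most of the tweezers in the last top view. I did not push the carriage sideways to test the lock. One small disagreement was a sideways force of about 2.4 N in the last reading, up from 0.6 N in the one before.

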